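# Swing the sampling needle to the green-capped vial and dip it

### The job

Take a sample from the green-capped vial on the hand-operated sampler: push the grey swing arm round with a fingertip until its needle stands over the middle of the green cap, then press the orange plunger well down and let it spring back up, pressing it nowhere else. Only touch and push, gently, gripping and lifting nothing; leave all the vials, the solvent bottle and the tray as they are, leave the needle over the green cap and finish clear of everything.

Things in the scene. Friction and masses are not known exactly. Their poses are not given: they have to be found in the camera images.
- sampler: hand sampler, fixed. Origin on the bench at the pivot axis of its swing arm; x axis towards the middle of the vial row, z up. White block 30 mm high (x 30 to 150, y -130 to 130 mm) with pockets 130 mm from the pivot, at -0.95, -0.45, 0.45, 0.95 rad from x (+ anticlockwise from above). Foot 40 mm high (x -80 to 30, y -80 to 80 mm), column 36 mm across on the pivot.
- swing_arm (a joint): angle of the grey swing arm, rad: 0 along the sampler's x axis, positive anticlockwise from above, stops at -1.45 and 1.45. Starts in the wide gap between the second and third vials. Turns against light friction (0.12 N m) and stays where it is left.
- swing_bar (a point): middle of the bar of the grey swing arm, 75 mm from the pivot, 154 mm above the bench. Level bar 14 mm wide, 22 mm high (143 to 165 mm above the bench), free to push on its sides from 20 to 115 mm from the pivot. Hub at the pivot 40 mm across, top at 167 mm. At its outer end, 130 mm from the pivot, an aluminium barrel 30 mm across, 126 to 168 mm above the bench.
- plunger (a joint): how far the plunger is pressed, in m: 0 up, 0.010 at its bottom stop; a spring returns it (2 N at first, about 6 N at the bottom). 0.006 or more counts as well down.
- plunger_top (a point): centre of the top face of the orange plunger button, 26 mm across and 6 mm thick, on the barrel at the end of the swing arm; 186 mm above the bench when up. Press it straight down.
- needle_tip (a point): lower tip of the thin steel needle, straight below the plunger's centre and 102 mm above the bench when up (7 mm over the vial caps); it moves down with the plunger and passes into a cap without resistance.
- vial_green: the vial to sample, GREEN cap: loose amber glass vial, 28 mm across, in a pocket of the sampler; 80 mm tall with its cap (29 mm across, 16 mm high, 8 mm pale dot in the middle), top 95 mm above the bench. Origin at the centre of its underside (15 mm above the bench), z up. Any of the four pockets.
- vial_blue: BLUE cap, leave alone: loose amber glass vial, 28 mm across, in a pocket of the sampler; 80 mm tall with its cap (29 mm across, 16 mm high, 8 mm pale dot in the middle), top 95 mm above the bench. Origin at the centre of its underside (15 mm above the bench), z up. 
- vial_yellow: YELLOW cap, leave alone: loose amber glass vial, 28 mm across, in a pocket of the sampler; 80 mm tall with its cap (29 mm across, 16 mm high, 8 mm pale dot in the middle), top 95 mm above the bench. Origin at the centre of its underside (15 mm above the bench), z up. 
- vial_black: BLACK cap, leave alone: loose amber glass vial, 28 mm across, in a pocket of the sampler; 80 mm tall with its cap (29 mm across, 16 mm high, 8 mm pale dot in the middle), top 95 mm above the bench. Origin at the centre of its underside (15 mm above the bench), z up. 
- solvent_bottle: loose bottle with a blue cap, 70 mm across and 140 mm tall, standing on the bench to the robot's right of the sampler; leave alone. Origin at the centre of its underside.
- cap_tray: loose blue plastic tray, 100 x 140 x 30 mm, on the bench to the robot's left of the sampler; leave alone. Origin at the centre of its underside.
Things that resemble listed ones, but are neither listed nor needed, are in the scene too. What is shaped like the vial_green but red or turquoise is not meant.

How it is judged:
By the outcome, as a careful person would: the job done as asked, in the order asked, and still so for the second after the job is handed in, with the robot touching nothing.
It also fails if it takes over 45 s, if anything falls off the work surface, if the arm or the gripper's body presses on something with over 40 N, if the wrist force passes 120 N, or if a joint passes its speed limit or range.

### The arm

A 6-joint arm with a two-finger parallel gripper is mounted at the origin on the work surface. World frame = base frame: x ahead of the robot, y to its left, z up, the work surface at z = 0. Lengths are in m, angles in degrees, forces in N, time in s.
With the tool pointing down it reaches from about 0.25 to 0.725 m from the base axis. Payload 9.7 kg.
Tool frame: the origin (TCP) lies between the finger pads; the fingertips stand bot.tcp_to_tips ahead of it and the grasp point (between the pads) lies 2 mm behind it (bot.tcp_to_tips is the distance from the TCP to the fingertips, in m); z points along the fingers, y is the line along which they close (so a half turn about z gives the same grasp; the last joint's range is limited). The gripper opens to 85 mm and grips with 20 to 120 N. Pads are 22 mm wide; open, the fingers measure 114 mm over their backs; the gripper's body (76 mm by 85 mm) begins 54 mm behind the grasp point. The pads swing forward as they close: fully open they stand 13 mm farther back than shut.
Start: joints at [0, 4.979, 10.078, 95.1, 0, 90], TCP at [0.55, -0, 0.248] pointing down, gripper open.
Joint ranges: [-179.16, 179.16], [-48.56, 103.87], [-65.8, 70.77], [-126.05, 130.52], [-82.76, 87.17], [-180, 180]. Speed limits (degrees/s): [127.2, 127.2, 147.25, 180, 180, 180].

### API

Orientations are given as [roll, pitch, yaw] about the fixed x, y, z axes, in that order (R = Rz(yaw) Ry(pitch) Rx(roll)).
In Python, from workcell import sensors, camera, camera_params, bot gives the robot as it stands.
- The arm moves only by the tool apply_moves, never from a script. Its argument "motion" is a list of rows, each an object with "jaw": the opening, from -1 (shut) to 1 (fully open); "xyz": the shift along the tool's x, y, z in mm, a list of three; "twist": the turn about the tool's z in rad. A call has 1 to 5 rows; each row is the pose to reach, as a shift and turn from the pose commanded when the call began, along the tool's axes at that moment; what a row does not reach only later rows make up. A row lasts 1/8 s, in which the tool goes at most 62.5 mm and 10.7 degrees, less where a joint would pass 70% of its speed; a pose out of reach is approached as far as the arm can. A call with a gripper value outside its range is refused whole. The fingers move at their own pace and stop on an object; "grip_force" is the grip in N (left out, the last holds). Time passes only in rows, so rows that repeat a pose let the fingers close. It gives the time, the measured TCP pose, the force, the opening and the grip force at its end, in the units of the state.
- sensors.get_obs(): the state, without advancing time (a new reading comes with each control period).
- camera(name): name is "scene" or "side" or "wrist"; returns (picture, depth): 400x640x3 uint8, red, green, blue; 400x640 float32, m along the optical axis (not along the pixel's ray), 0 where there is no reading.
- camera_params(name): a dict with "mtx" (3x3 intrinsics, pixels), "rvec" (rotation vector, rad) and "tvec" (3), from world to camera coordinates, as OpenCV has them. Camera axes: x right, y down, z forward; pixel columns grow to the right and rows downward; lengths in m; the calibration is good to about 2 mm. A picture is of the moment at which its call begins: read the wrist's pose just before it. camera_params takes no time and is no camera call; for the wrist camera it gives the pose at the moment of the call.
- bot.job_done(): hands the job in; it is judged then, once.
The state is a dict: "time": time; "q": joint angles; "qd": joint speeds; "joint_efforts": joint torques, N m; "ee_pos": TCP position; "tcp_rot": TCP orientation; "wrist_force": force on the tool from outside, world axes, zero at the start; "torque": the same for the moment, N m; "opening": finger opening in m; "grasp_force": force on a finger pad.
Only numpy, scipy, OpenCV 4.12 (cv2) and the standard library are available. Lean on these libraries where they do the work, as an engineer would, in place of code of your own. Each camera call takes 0.05 s, during which the arm holds its last target. There are 200 camera calls.

## Working session

There is one attempt and no reset: what is moved stays moved. The work goes in short steps, Python scripts to look and compute and a tool call to move; the robot and the scene stay as the last step left them, time stands still between calls to the robot, and variables do not carry over. Pictures are saved under pics/ and viewed, at most 10 in all, crops included, and the job is handed in when it is done.

Besides the shell and the picture viewer there is one more tool, called in YAML: its name, and indented under it one key for each argument. apply_moves: Moves the arm, as the interface text tells. Its arguments: {"type":"object","properties":{"motion":{"type":"array","items":{"type":"object","properties":{"jaw":{"type":"number"},"xyz":{"type":"array","items":{"type":"number"}},"twist":{"type":"number"}}}},"grip_force":{"type":"number"}},"required":["motion"]}

```bash
mkdir -p pics
python3 - <<'E'
from workcell import sensors,camera,camera_params,bot
import cv2,numpy as np
o=sensors.get_obs();print(o['time'],o['ee_pos'],o['tcp_rot'],o['opening'],bot.tcp_to_tips)
for n in ['scene','side']:
    p,d=camera(n);cv2.imwrite(f'pics/{n}0.png',p[:,:,::-1]);np.savez(f'{n}0.npz',p=p,d=d,**camera_params(n))
E
```

```text
0.0 [5.49794334e-01 2.49544993e-06 2.47563708e-01] [-1.79923333e+02 -7.62051782e-05  9.00025035e+01] 0.0855950026254935 0.017
```

View pics/scene0.png

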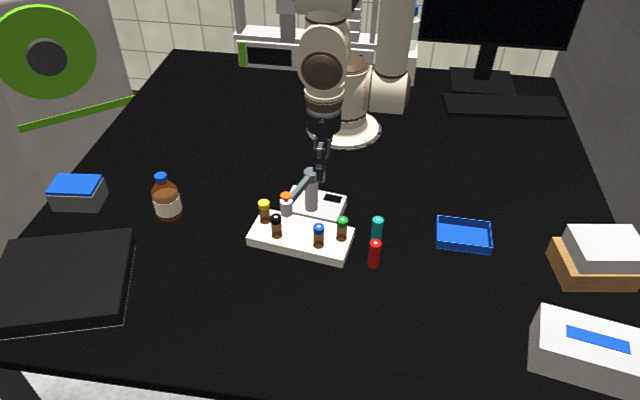

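View pics/side0.png

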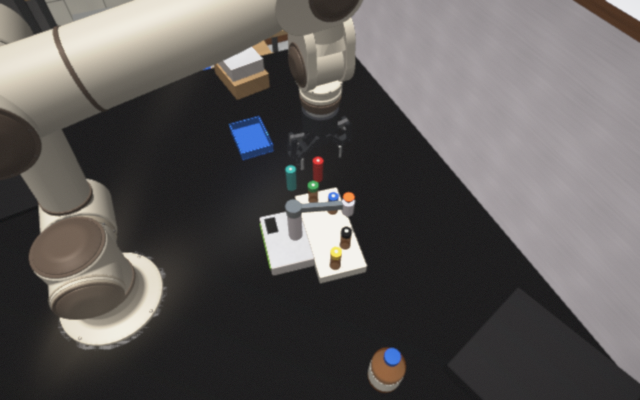

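Candidates for green: green cap at scene (342,221) / side (313,185). The turquoise (377,220) and red (375,243) lookalikes stand on the bench outside the block. Next I'll measure these and take one close crop.

```bash
cat > h.py <<'E'
import cv2,numpy as np
def ray(c,u,v,z):
    R=cv2.Rodrigues(c['rvec'])[0];t=np.ravel(c['tvec']);o=-R.T@t
    r=R.T@np.linalg.inv(c['mtx'])@[u,v,1.];return (o+r*(z-o[2])/r[2])
def world(c,u,v,d):
    R=cv2.Rodrigues(c['rvec'])[0];return R.T@(np.linalg.inv(c['mtx'])@[u,v,1.]*d-np.ravel(c['tvec']))
E
python3 - <<'E'
from h import *
# name: hue range, approx pixel in scene, side, top z
T={'green':((50,75),(342,221),(313,185),.095),'blue':((105,125),(319,228),(333,197),.095),'yellow':((20,32),(264,204),(336,252),.095),'orange':((4,16),(286,196),(348,198),.186)}
for n,i in(('scene',1),('side',2)):
    f=np.load(n+'0.npz');p=f['p'];d=f['d'];hsv=cv2.cvtColor(p,cv2.COLOR_RGB2HSV)
    for k,t in T.items():
        u0,v0=t[i];m=np.zeros(d.shape,bool);s=np.s_[v0-9:v0+10,u0-9:u0+10]
        m[s]=(hsv[s][...,0]>=t[0][0])&(hsv[s][...,0]<=t[0][1])&(hsv[s][...,1]>130)&(hsv[s][...,2]>60)
        W=np.array([world(f,u,v,d[v,u]) for v,u in np.argwhere(m) if d[v,u]>0])
        top=W[W[:,2]>np.percentile(W[:,2],98)-.004]
        print(n,k,len(W),np.round(W.max(0),3),np.round(W.min(0),3),'top',len(top),top.mean(0).round(4))
    # points at bar height
    v,u=np.mgrid[150:300,200:420].reshape(2,-1);W=np.array([world(f,a,b,d[b,a]) for a,b in zip(u,v)])
    g=(W[:,2]>.145)&(W[:,2]<.172)&(W[:,0]>.3)&(abs(W[:,1])<.2);print('bar',g.sum(),W[g].min(0).round(3),W[g].max(0).round(3))
    np.save(n+'bar.npy',W[g])
    # block top
    g=(abs(W[:,2]-.030)<.004)&(W[:,0]>.3);r=cv2.minAreaRect(W[g][:,:2].astype(np.float32));print('block',r,cv2.boxPoints(r).round(3).tolist())
    g=(abs(W[:,2]-.040)<.004)&(W[:,0]>.2);r=cv2.minAreaRect(W[g][:,:2].astype(np.float32));print('foot',g.sum(),cv2.boxPoints(r).round(3).tolist())
f=np.load('scene0.npz')['p'][150:280,230:400];g=np.load('side0.npz')['p'][150:280,250:420]
cv2.imwrite('pics/c.png',cv2.resize(np.hstack([f,g])[:,:,::-1],(782,299),interpolation=cv2.INTER_CUBIC))
E
```

```text
scene green 95 [0.576 0.065 0.1  ] [ 0.44   0.04  -0.004] top 27 [0.5581 0.0531 0.0955]
scene blue 85 [0.607 0.01  0.098] [ 0.576 -0.014  0.08 ] top 30 [ 0.5932 -0.0013  0.0953]
scene yellow 124 [ 0.542 -0.143  0.098] [ 0.398 -0.206 -0.006] top 44 [ 0.526  -0.1569  0.0947]
scene orange 41 [ 0.603 -0.071  0.189] [ 0.356 -0.149 -0.006] top 18 [ 0.5937 -0.0846  0.1861]
bar 478 [ 0.449 -0.097  0.145] [ 0.608 -0.03   0.172]
block ((0.5135379433631897, -0.00737076997756958), (0.3451211452484131, 0.222844198346138), 81.29680633544922) [[0.37700000405311584, -0.16099999845027924], [0.5979999899864197, -0.19499999284744263], [0.6499999761581421, 0.1459999978542328], [0.4300000071525574, 0.18000000715255737]]
foot 1058 [[0.3700000047683716, -0.14900000393390656], [0.5809999704360962, -0.17900000512599945], [0.628000020980835, 0.14900000393390656], [0.4169999957084656, 0.17900000512599945]]
side green 37 [0.57  0.064 0.1  ] [0.544 0.038 0.091] top 20 [0.5576 0.0479 0.0963]
side blue 45 [0.601 0.007 0.1  ] [ 0.577 -0.017  0.089] top 36 [ 0.5881 -0.0069  0.0959]
side yellow 85 [ 0.536 -0.147  0.098] [ 0.51  -0.173  0.079] top 47 [ 0.5225 -0.1588  0.0956]
side orange 97 [0.683 0.06  0.19 ] [ 0.577 -0.095 -0.002] top 69 [ 0.5884 -0.0827  0.1863]
bar 751 [ 0.445 -0.099  0.145] [ 0.602 -0.022  0.172]
block ((0.5146194696426392, 0.061669766902923584), (0.4826088845729828, 0.23575180768966675), 82.34578704833984) [[0.3659999966621399, -0.16200000047683716], [0.5989999771118164, -0.19300000369548798], [0.6639999747276306, 0.2849999964237213], [0.4300000071525574, 0.31700000166893005]]
foot 1888 [[0.36899998784065247, -0.14800000190734863], [0.574999988079071, -0.17900000512599945], [0.6230000257492065, 0.14100000262260437], [0.41600000858306885, 0.17100000381469727]]
```

View pics/c.png

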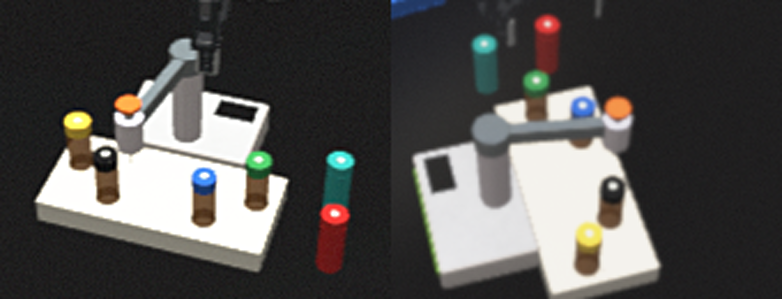

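Crop: the green cap is in the block's end pocket at the turquoise side; the red and turquoise vials are off the block. Plunger (orange) lies between black and blue. Now I'll fit the sampler pose and take a wrist view.

```bash
cat >> h.py <<'E'
A={'green':.95,'blue':.45,'black':-.45,'yellow':-.95}
def fit(P): # {name:(x,y)} -> pivot, yaw
    k=list(P);a=np.array([A[i] for i in k]);S=.13*np.c_[np.cos(a),np.sin(a)];Q=np.array([P[i][:2] for i in k])
    s=S-S.mean(0);q=Q-Q.mean(0);y=np.arctan2((s[:,0]*q[:,1]-s[:,1]*q[:,0]).sum(),(s*q).sum())
    R=np.array([[np.cos(y),-np.sin(y)],[np.sin(y),np.cos(y)]]);c=Q.mean(0)-R@S.mean(0)
    return c,y,np.linalg.norm(c+S@R.T-Q,axis=1)
E
python3 - <<'E'
from h import *
from workcell import sensors,camera,camera_params
for P,o in(({'green':(.5581,.0531),'blue':(.5932,-.0013),'yellow':(.526,-.1569)},(.5937,-.0846)),({'green':(.5576,.0479),'blue':(.5881,-.0069),'yellow':(.5225,-.1588)},(.5884,-.0827))):
    c,y,e=fit(P);g=np.array(o)-c;print(c,y,e,'arm',np.hypot(*g),np.arctan2(g[1],g[0])-y)
for n in('scene','side'):
    W=np.load(n+'bar.npy');h=W[(W[:,2]>.164)&(W[:,2]<.1685)];print(n,h.min(0),h.max(0))
c=camera_params('wrist');p,d=camera('wrist');np.savez('wrist0.npz',p=p,d=d,**c);cv2.imwrite('pics/w0.png',p[:,:,::-1])
E
```

```text
[ 0.46784246 -0.04007263] -0.15255364511253425 [0.00057166 0.00126036 0.00096791] arm 0.13350208273669256 -0.18749519820993746
[ 0.46475101 -0.04311163] -0.1656368089188245 [0.0011647  0.00145361 0.0012325 ] arm 0.12983185759948704 -0.14421794155184295
scene [ 0.4492459  -0.09659343  0.16407617] [ 0.60501989 -0.03006384  0.16845875]
side [ 0.44644728 -0.09830265  0.1640082 ] [ 0.60214549 -0.02156487  0.16845011]
```

View pics/w0.png

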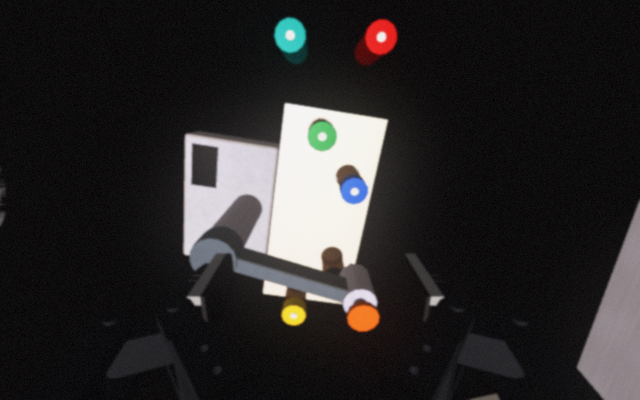

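Wrist view: green dot (322,136), blue (354,191), yellow (293,315), plunger (363,317), hub (213,248); the red and turquoise vials are at the top, away from the block. Next I'll refine with the dots.

```bash
cat >> h.py <<'E'
def blob(p,u0,v0,lo,hi,r=16):
    hsv=cv2.cvtColor(p,cv2.COLOR_RGB2HSV)[v0-r:v0+r+1,u0-r:u0+r+1]
    n,l,s,c=cv2.connectedComponentsWithStats(cv2.inRange(hsv,lo,hi))
    i=1+np.argmax(s[1:,4]);return c[i]+[u0-r,v0-r],s[i]
E
python3 - <<'E'
from h import *
f=np.load('wrist0.npz');p=f['p'];P={}
print(-cv2.Rodrigues(f['rvec'])[0].T@np.ravel(f['tvec']))
for k,u,v in(('green',322,136),('blue',354,191),('yellow',293,315)):
    c,s=blob(p,u,v,(0,0,150),(180,110,255),7);P[k]=ray(f,*c,.095);print(k,c,s[4],P[k])
c,y,e=fit(P);print(c,y,e)
o,s=blob(p,363,317,(3,120,60),(18,255,255),22);O=ray(f,*o,.186);g=(O-[*c,.186])[:2];print(o,s,O,np.hypot(*g),np.arctan2(g[1],g[0])-y)
E
```

```text
[0.55063428 0.08043177 0.3735028 ]
green [321.92079208 136.15841584] 101 [0.55715862 0.05241211 0.095     ]
blue [354.13636364 191.13636364] 66 [ 0.59057846 -0.00265452  0.095     ]
yellow [293.13888889 315.38888889] 36 [ 0.52473615 -0.15735399  0.095     ]
[ 0.46623098 -0.0408582 ] -0.15306388305875893 [0.00030034 0.00017072 0.00047104]
[362.74758454 317.00603865] [  5   6  35  32 828] [ 0.58917032 -0.08113004  0.186     ] 0.12936731465773074 -0.16349515459187783
```

Fit residuals are under 0.5 mm: pivot (0.466,-0.041), yaw -0.153, arm at -0.163, radius 129 mm. Next: shut the jaw, go to the start beside the bar on its -y side, then lower.

apply_moves:
  motion:
    - {"jaw": -1, "xyz": [-30, -5, 0], "twist": 0.1}
    - {"jaw": -1, "xyz": [-60, -11, 0], "twist": 0.2}
    - {"jaw": -1, "xyz": [-94, -17, 0], "twist": 0.32}
    - {"jaw": -1, "xyz": [-94, -17, 0], "twist": 0.32}
    - {"jaw": -1, "xyz": [-94, -17, 0], "twist": 0.32}
  grip_force: 20

```text
time: 0.78
ee_pos: [0.533, -0.0938, 0.2481]
tcp_rot: [-180.0, -0.0, 71.7]
wrist_force: [-0.4, 0.4, 0.2]
opening: -0.0003
grasp_force: 0.0
```

apply_moves:
  motion:
    - {"jaw": -1, "xyz": [0, 0, 20]}
    - {"jaw": -1, "xyz": [0, 0, 40]}
    - {"jaw": -1, "xyz": [0, 0, 60]}
    - {"jaw": -1, "xyz": [0, 0, 81]}
    - {"jaw": -1, "xyz": [0, 0, 81]}

```text
validation failed for argument at $.mo...
```

Run:
```python
from h import *
from workcell import sensors,camera,camera_params
o=sensors.get_obs();print(o['time'],o['ee_pos'],o['tcp_rot'],o['wrist_force'],o['opening'])
for n in('wrist','side'):
    p,d=camera(n);np.savez(n+'1.npz',p=p,d=d,**camera_params(n))
a=np.load('wrist1.npz')['p'];b=np.load('side1.npz')['p'][120:320,220:420]
cv2.imwrite('pics/m1.png',np.hstack([cv2.resize(a,(480,300)),cv2.resize(b,(300,300))])[:,:,::-1])
```

```text
0.775 [ 0.53299934 -0.09375599  0.24814268] [-1.79982414e+02 -1.12580115e-02  7.17205524e+01] [-0.42784952  0.41843978  0.19187233] -0.00028886908159166623
```

View pics/m1.png

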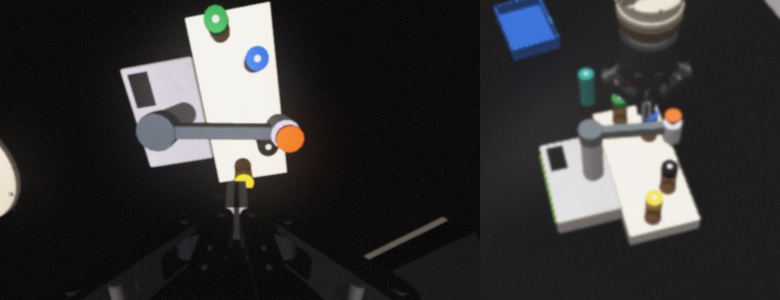

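Composite view: shut fingertips at (237,185), below the bar (y≈131) and parallel to it; nothing disturbed. Lowering now, with every field given.

apply_moves:
  motion:
    - {"jaw": -1, "xyz": [0, 0, 20], "twist": 0}
    - {"jaw": -1, "xyz": [0, 0, 40], "twist": 0}
    - {"jaw": -1, "xyz": [0, 0, 60], "twist": 0}
    - {"jaw": -1, "xyz": [0, 0, 81], "twist": 0}
    - {"jaw": -1, "xyz": [0, 0, 81], "twist": 0}

```text
time: 1.5
ee_pos: [0.5323, -0.0931, 0.1658]
tcp_rot: [-179.8, 0.0, 71.8]
wrist_force: [-0.6, -0.0, -0.1]
opening: 0.0001
grasp_force: 0.0
```

apply_moves:
  motion:
    - {"jaw": -1, "xyz": [3, 0, 0], "twist": 0}
    - {"jaw": -1, "xyz": [6, 0, 0], "twist": 0}
    - {"jaw": -1, "xyz": [9, 0, 0], "twist": 0}
    - {"jaw": -1, "xyz": [12, 0, 0], "twist": 0}
    - {"jaw": -1, "xyz": [12, 0, 0], "twist": 0}

```text
time: 2.12
ee_pos: [0.5369, -0.0824, 0.1674]
tcp_rot: [180.0, -0.0, 71.7]
wrist_force: [-0.6, 0.3, -0.4]
opening: 0.0002
grasp_force: 0.0
```

apply_moves:
  motion:
    - {"jaw": -1, "xyz": [4, 0.8, 0], "twist": -0.05}
    - {"jaw": -1, "xyz": [8.1, 1.4, 0], "twist": -0.1}
    - {"jaw": -1, "xyz": [12.2, 1.8, 0], "twist": -0.15}
    - {"jaw": -1, "xyz": [16.2, 2, 0], "twist": -0.2}
    - {"jaw": -1, "xyz": [20.4, 2, 0], "twist": -0.25}

```text
time: 2.75
ee_pos: [0.545, -0.0641, 0.1674]
tcp_rot: [-180.0, 0.0, 86.1]
wrist_force: [-1.1, -1.8, 1.4]
opening: -0.0002
grasp_force: 0.8
```

```bash
cat >> h.py <<'E'
c0=np.array([.46623,-.04086]);y0=-.15306
def look(n,uv=None):
    from workcell import sensors,camera,camera_params
    o=sensors.get_obs();c=camera_params('wrist');p,d=camera('wrist');np.savez(n+'.npz',p=p,d=d,**c)
    cv2.imwrite('pics/'+n+'.png',p[:,:,::-1])
    F=o['ee_pos'][:2]-c0;print(o['time'],o['ee_pos'],o['tcp_rot'],o['wrist_force'])
    m=cv2.inRange(cv2.cvtColor(p,cv2.COLOR_RGB2HSV),(3,150,90),(16,255,255));k,l,s,ce=cv2.connectedComponentsWithStats(m)
    i=1+np.argmax(s[1:,4]);O=ray(c,*ce[i],.186);g=O[:2]-c0;a=np.arctan2(g[1],g[0])
    u=np.array([np.cos(a),np.sin(a)]);nn=np.array([-u[1],u[0]])
    print('orange',ce[i],s[i],O,'r',np.hypot(*g),'arm',a-y0,'finger along/perp',F@u,F@nn,'tool yaw-bar',np.deg2rad(o['tcp_rot'][2])-np.pi/2-a)
    return p,c,d
E
python3 -c "
from h import *
look('w2')"
```

```text
2.75 [ 0.54500036 -0.06405643  0.16735854] [-1.79988980e+02  2.55158374e-02  8.60641637e+01] [-1.14913753 -1.8183894   1.40957102]
orange [428.34726688 257.9021079 ] [ 398  230   63   57 2799] [ 0.59529989 -0.04860114  0.186     ] r 0.1293018202519872 arm 0.09315542235668053 finger along/perp 0.08001780288453877 -0.018438942384649423 tool yaw-bar -0.008788724280354702
```

Contact works as planned (perp 18.4 mm, arm at 0.093). I'll keep going round the arc.

apply_moves:
  motion:
    - {"jaw": -1, "xyz": [4, 0.8, 0], "twist": -0.05}
    - {"jaw": -1, "xyz": [8.1, 1.4, 0], "twist": -0.1}
    - {"jaw": -1, "xyz": [12.2, 1.8, 0], "twist": -0.15}
    - {"jaw": -1, "xyz": [16.2, 2, 0], "twist": -0.2}
    - {"jaw": -1, "xyz": [20.4, 2, 0], "twist": -0.25}

```text
time: 3.42
ee_pos: [0.5485, -0.0439, 0.1673]
tcp_rot: [-180.0, 0.0, 100.3]
wrist_force: [-0.3, -1.6, 1.1]
opening: 0.0
grasp_force: 0.8
```

apply_moves:
  motion:
    - {"jaw": -1, "xyz": [4, 0.8, 0], "twist": -0.05}
    - {"jaw": -1, "xyz": [8.1, 1.4, 0], "twist": -0.1}
    - {"jaw": -1, "xyz": [12.2, 1.8, 0], "twist": -0.15}
    - {"jaw": -1, "xyz": [16.2, 2, 0], "twist": -0.2}
    - {"jaw": -1, "xyz": [20.4, 2, 0], "twist": -0.25}

```text
time: 4.05
ee_pos: [0.5469, -0.0234, 0.1673]
tcp_rot: [180.0, 0.0, 114.7]
wrist_force: [0.7, -1.6, 1.7]
opening: -0.0
grasp_force: 0.8
```

apply_moves:
  motion:
    - {"jaw": -1, "xyz": [4, 0.8, 0], "twist": -0.05}
    - {"jaw": -1, "xyz": [8.1, 1.4, 0], "twist": -0.1}
    - {"jaw": -1, "xyz": [12.2, 1.8, 0], "twist": -0.15}
    - {"jaw": -1, "xyz": [16.2, 2, 0], "twist": -0.2}
    - {"jaw": -1, "xyz": [16.2, 2, 0], "twist": -0.2}

```text
time: 4.68
ee_pos: [0.5419, -0.0076, 0.1673]
tcp_rot: [180.0, -0.0, 126.1]
wrist_force: [0.1, 0.5, -0.5]
opening: 0.0
grasp_force: 0.0
```

```bash
python3 -c "
from h import *
look('w3')"
```

```text
4.675 [ 0.54185755 -0.00761622  0.1673061 ] [ 1.79992894e+02 -2.70407925e-03  1.26053306e+02] [ 0.09739189  0.54398704 -0.50510491]
orange [428.61850534 257.8519573 ] [ 398  230   63   57 2810] [0.57065082 0.03619055 0.186     ] r 0.12977093087949532 arm 0.7887622722136901 finger along/perp 0.08059233481425447 -0.01815354355189141 tool yaw-bar -0.0064533713558044825
```

View pics/w3.png

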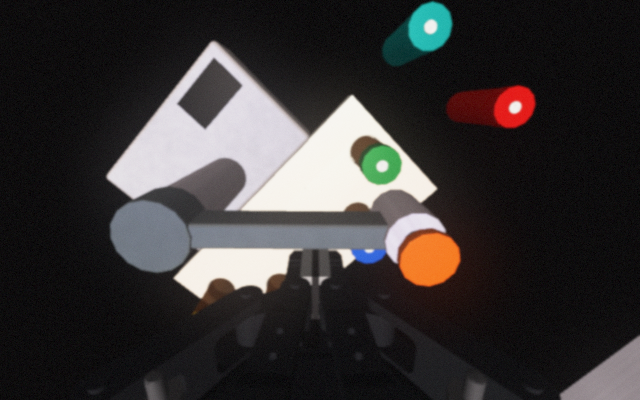

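Wrist view: arm at ~0.79 rad, plunger (429,258), green dot (382,166) still ahead, everything upright. Another 0.15 rad slowly, then a cross-check using the bar's edges.

apply_moves:
  motion:
    - {"jaw": -1, "xyz": [3, 0.6, 0], "twist": -0.04}
    - {"jaw": -1, "xyz": [6, 1.1, 0], "twist": -0.08}
    - {"jaw": -1, "xyz": [9, 1.5, 0], "twist": -0.115}
    - {"jaw": -1, "xyz": [12.2, 1.8, 0], "twist": -0.15}
    - {"jaw": -1, "xyz": [12.2, 1.8, 0], "twist": -0.15}

```text
time: 5.35
ee_pos: [0.5359, 0.0036, 0.1673]
tcp_rot: [-180.0, -0.0, 134.7]
wrist_force: [-0.4, -0.5, -0.1]
opening: -0.0007
grasp_force: 0.0
```

```bash
cat >> h.py <<'E'
def bar(p,c,d):
    # top-face points of bar by depth
    v,u=np.nonzero((d>0));R=cv2.Rodrigues(c['rvec'])[0]
    q=np.linalg.inv(c['mtx'])@np.c_[u,v,np.ones(len(u))].T*d[v,u];W=(R.T@(q-np.reshape(c['tvec'],(3,1)))).T
    g=W[abs(W[:,2]-.165)<.0025];r=g[:,:2]-c0;L=np.hypot(*r.T);a=np.arctan2(r[:,1],r[:,0])
    m=(L>.03)&(L<.11)&(abs(np.angle(np.exp(1j*(a-np.median(a[(L>.03)&(L<.11)])))))<.3);r=r[m]
    vx,vy,x,y=cv2.fitLine(r.astype(np.float32),cv2.DIST_L2,0,.01,.01).ravel()
    if vx<0:vx,vy=-vx,-vy
    tip=r.mean(0);print('bar n',m.sum(),'z',g[m][:,2].mean(),'angle rel',np.arctan2(vy,vx)-y0,'mean dir rel',np.mean(np.arctan2(r[:,1],r[:,0]))-y0,'offset',-vy*-x*-1+vx*y)
E
python3 - <<'E'
from h import *
p,c,d=look('w4');bar(p,c,d)
f=np.load('w3.npz');bar(f['p'],f,f['d'])
k,s=blob(f['p'],382,166,(0,0,150),(180,110,255),10);G=ray(f,*k,.095);g=G[:2]-c0;print('green',G,np.hypot(*g),np.arctan2(g[1],g[0])-y0)
f=np.load('wrist0.npz');bar(f['p'],f,f['d'])
E
```

```text
5.35 [0.5358905  0.00355281 0.16730231] [-1.79997890e+02 -2.22673601e-02  1.34744203e+02] [-0.35540808 -0.46963493 -0.07916398]
orange [429.02085543 257.73877695] [ 399  230   63   57 2829] [0.55783638 0.05124359 0.186     ] r 0.1299030411209805 arm 0.9411646575183518 finger along/perp 0.08061339620847563 -0.018071057429630548 tool yaw-bar -0.007170994472787906
bar n 4479 z 0.16512616800725713 angle rel 0.9145774 mean dir rel 0.9468533546012297 offset 0.001988124
bar n 4498 z 0.16512327546368818 angle rel 0.76126546 mean dir rel 0.7949624391533611 offset 0.002074927
green [0.55716315 0.05267446 0.095     ] 0.13045126566165807 0.95255896475
bar n 1408 z 0.165159246811179 angle rel -0.1730233 mean dir rel -0.1476678892587078 offset 0.0015502442
```

```bash
cat >> h.py <<'E'
def btn(c,d,z=.186,rad=.022):
    v,u=np.nonzero((d>0));R=cv2.Rodrigues(c['rvec'])[0]
    q=np.linalg.inv(c['mtx'])@np.c_[u,v,np.ones(len(u))].T*d[v,u];W=(R.T@(q-np.reshape(c['tvec'],(3,1)))).T
    g=W[abs(W[:,2]-z)<.0015][:,:2]-c0;L=np.hypot(*g.T);g=g[abs(L-.13)<rad]
    (x,y),r=cv2.minEnclosingCircle(g.astype(np.float32));m=g.mean(0)
    print('btn',len(g),'mean rel',np.arctan2(m[1],m[0])-y0,np.hypot(*m),'circle rel',np.arctan2(y,x)-y0,np.hypot(x,y),'rad',r)
E
python3 - <<'E'
from h import *
for n in('wrist0','w3','w4'):
    f=np.load(n+'.npz');btn(f,f['d'])
E
```

```text
btn 660 mean rel -0.16385532106662545 0.12890750772504847 circle rel -0.1702569615164992 0.12913791433423857 rad 0.013218998908996582
btn 2502 mean rel 0.78784959717672 0.12961283575108562 circle rel 0.78253256242098 0.12993312033072504 rad 0.013352490030229092
btn 2530 mean rel 0.9401245298564039 0.12968332663306076 circle rel 0.934566206226021 0.13031371097053437 rad 0.013634912669658661
```

Arm is at about 0.938; I'll nudge it another 0.013 rad (~1.1 mm at the finger).

apply_moves:
  motion:
    - {"jaw": -1, "xyz": [0.4, 0, 0], "twist": 0}
    - {"jaw": -1, "xyz": [0.8, 0.2, 0], "twist": -0.01}
    - {"jaw": -1, "xyz": [1.2, 0.2, 0], "twist": -0.013}
    - {"jaw": -1, "xyz": [1.2, 0.2, 0], "twist": -0.013}

```text
time: 5.9
ee_pos: [0.5355, 0.0041, 0.1673]
tcp_rot: [-180.0, 0.0, 135.4]
wrist_force: [1.2, -1.2, -0.6]
opening: 0.0001
grasp_force: 0.7
```

apply_moves:
  motion:
    - {"jaw": -1, "xyz": [-4, 0, 0], "twist": 0}
    - {"jaw": -1, "xyz": [-12, 0, 0], "twist": 0}
    - {"jaw": -1, "xyz": [-20, 0, 0], "twist": 0}
    - {"jaw": -1, "xyz": [-20, 0, 0], "twist": 0}

```text
time: 6.4
ee_pos: [0.5501, -0.0103, 0.167]
tcp_rot: [-180.0, -0.0, 135.4]
wrist_force: [-0.3, 0.1, 0.5]
opening: 0.0
grasp_force: 0.0
```

apply_moves:
  motion:
    - {"jaw": -1, "xyz": [0, 0, -20], "twist": 0}
    - {"jaw": -1, "xyz": [0, 0, -45], "twist": 0}
    - {"jaw": -1, "xyz": [0, 0, -70], "twist": 0}
    - {"jaw": -1, "xyz": [0, 0, -70], "twist": 0}

```text
time: 6.9
ee_pos: [0.5503, -0.0098, 0.2391]
tcp_rot: [179.9, 0.1, 135.4]
wrist_force: [0.4, -0.5, -0.5]
opening: 0.0001
grasp_force: 0.0
```

Run:
```python
from h import *
p,c,d=look('w5');btn(c,d);bar(p,c,d)
```

```text
6.9 [ 0.55034584 -0.00977983  0.23912791] [1.79876909e+02 1.22336165e-01 1.35433819e+02] [ 0.37573909 -0.53556076 -0.48103756]
orange [390.8474026  174.37094156] [ 371  156   41   39 1232] [0.55826577 0.05196325 0.186     ] r 0.1307162546255468 arm 0.9427180341406155 finger along/perp 0.08129539366060091 -0.037848531019474836 tool yaw-bar 0.0033117022239878002
btn 1180 mean rel 0.9425762642511739 0.12967842406405322 circle rel 0.940173815894366 0.12999452223764638 rad 0.013018332421779633
bar n 2166 z 0.16515454745185779 angle rel 0.9347531 mean dir rel 0.9514737195095077 offset 0.0010231286
```

View pics/w5.png

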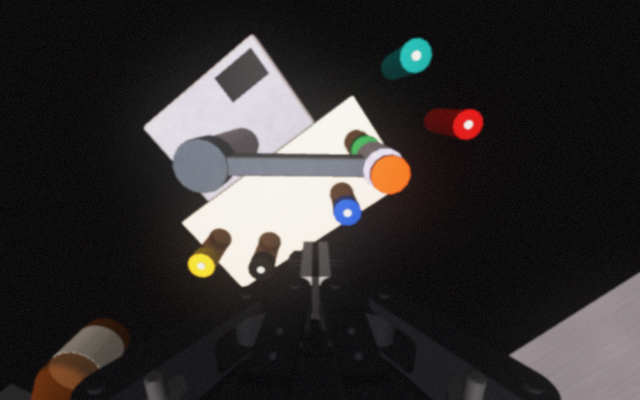

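Wrist view: button (391,174) stands over the green cap (363,147, partly hidden); all vials in place. I'll refit with the blue, black and yellow dots in this same picture, and cross-check with the fixed cameras.

Run:
```python
from h import *
import h
from workcell import camera,camera_params
f=np.load('w5.npz');P={}
for k,u,v in(('blue',348,212),('yellow',201,266),('black',261,269)):
    try:
        b,s=blob(f['p'],u,v,(0,0,150),(180,110,255),7);P[k]=ray(f,*b,.095);print(k,b,s[4],P[k])
    except Exception as e: print(k,e)
c,y,e=fit(P);print('refit',c,y,e,'green pred',c+.13*np.array([np.cos(.95+y),np.sin(.95+y)]))
h.c0=c;h.y0=y;btn(f,f['d'])
for n,u,v in(('scene',342,221),('side',313,185)):
    g=np.load(n+'0.npz');dots={}
    for k,(a,b) in {'green':((342,221),(313,185)),'blue':((319,228),(333,197)),'yellow':((264,204),(336,252)),'black':((276,218),(347,232))}.items():
        U,V=(a,b)[n=='side']
        try: q,s=blob(g['p'],U,V,(0,0,130),(180,120,255),6);dots[k]=ray(g,*q,.095)
        except Exception: continue
        print(n,k,q,s[4],dots[k].round(4))
    p,d=camera(n);np.savez(n+'2.npz',p=p,d=d,**camera_params(n))
    m=cv2.inRange(cv2.cvtColor(p,cv2.COLOR_RGB2HSV),(3,150,90),(16,255,255));m[:160]=0;m[260:]=0;m[:,:270]=0;m[:,400:]=0
    pts=np.array([world(g,b,a,d[a,b]) for a,b in np.argwhere(m) if d[a,b]>0]);t=pts[abs(pts[:,2]-.186)<.004];r=cv2.minEnclosingCircle(t[:,:2].astype(np.float32))
    print(n,'button',len(pts),len(t),t.mean(0).round(4),r)
```

```text
blue [347.  212.5] 60 [ 0.5906655  -0.00255268  0.095     ]
yellow [200.53061224 265.57142857] 49 [ 0.5248104  -0.15728851  0.095     ]
black [260.48888889 269.42222222] 45 [ 0.5735799  -0.11457237  0.095     ]
refit [ 0.46630122 -0.04099641] -0.1520030310317376 [0.00029051 0.00038961 0.0001389 ] green pred [0.55705971 0.05207828]
btn 1180 mean rel 0.9426495657862162 0.12972520531728451 circle rel 0.9402452954747346 0.13004096024904968 rad 0.013018329627811909
scene green [337.06666667 216.66666667] 15 [0.55  0.039 0.095]
scene blue [320.25 226.65] 60 [0.592  0.0022 0.095 ]
scene yellow [263.16666667 201.91666667] 12 [ 0.5243 -0.1569  0.095 ]
scene black [277.66037736 215.45283019] 53 [ 0.5687 -0.1094  0.095 ]
scene button 70 43 [0.5614 0.0494 0.1853] ((0.5592464208602905, 0.049719568341970444), 0.012428361922502518)
side green [312.77777778 184.5       ] 18 [0.5571 0.0525 0.095 ]
side blue [333.         197.48979592] 98 [ 0.5876 -0.0089  0.095 ]
side yellow [336.60655738 250.49180328] 61 [ 0.5271 -0.156   0.095 ]
side black [345.72727273 226.86363636] 22 [ 0.5769 -0.1045  0.095 ]Traceback (most recent call last):
  File "<stdin>", line 20, in <module>
IndexError: too many indices for array: array is 1-dimensional, but 2 were indexed
```

The refit agrees: arm 0.941, about 1.1 mm short of centre. One more small nudge.

apply_moves:
  motion:
    - {"jaw": -1, "xyz": [0, 0, 25], "twist": 0}
    - {"jaw": -1, "xyz": [0, 0, 50], "twist": 0}
    - {"jaw": -1, "xyz": [0, 0, 70], "twist": 0}
    - {"jaw": -1, "xyz": [0, 0, 70], "twist": 0}

```text
time: 7.55
ee_pos: [0.5484, -0.0098, 0.1649]
tcp_rot: [-179.8, -0.2, 135.4]
wrist_force: [-0.2, -0.2, -0.2]
opening: 0.0001
grasp_force: 0.0
```

apply_moves:
  motion:
    - {"jaw": -1, "xyz": [10, 0, 0], "twist": 0}
    - {"jaw": -1, "xyz": [17, 0, 0], "twist": 0}
    - {"jaw": -1, "xyz": [20, 0, 0], "twist": 0}
    - {"jaw": -1, "xyz": [20.8, 0, 0], "twist": 0}
    - {"jaw": -1, "xyz": [20.8, 0, 0], "twist": 0}

```text
time: 8.18
ee_pos: [0.535, 0.0048, 0.1675]
tcp_rot: [180.0, 0.0, 135.4]
wrist_force: [0.9, -0.0, -0.5]
opening: 0.0003
grasp_force: 0.2
```

apply_moves:
  motion:
    - {"jaw": -1, "xyz": [0, 0, 0], "twist": 0}
    - {"jaw": -1, "xyz": [-5, 0, 0], "twist": 0}
    - {"jaw": -1, "xyz": [-12, 0, 0], "twist": 0}
    - {"jaw": -1, "xyz": [-20, 0, 0], "twist": 0}
    - {"jaw": -1, "xyz": [-20, 0, 0], "twist": 0}

```text
time: 8.8
ee_pos: [0.5495, -0.0098, 0.167]
tcp_rot: [-180.0, -0.0, 135.4]
wrist_force: [-0.5, 0.1, 0.2]
opening: 0.0005
grasp_force: 0.0
```

apply_moves:
  motion:
    - {"jaw": -1, "xyz": [0, 0, -20], "twist": 0}
    - {"jaw": -1, "xyz": [0, 0, -45], "twist": 0}
    - {"jaw": -1, "xyz": [0, 0, -70], "twist": 0}
    - {"jaw": -1, "xyz": [0, 0, -70], "twist": 0}

```text
time: 9.3
ee_pos: [0.5498, -0.0092, 0.2392]
tcp_rot: [179.9, 0.1, 135.4]
wrist_force: [0.1, -0.2, -0.6]
opening: -0.0001
grasp_force: 0.0
```

Run:
```python
from h import *
p,c,d=look('w6');btn(c,d);bar(p,c,d)
```

```text
9.3 [ 0.54979308 -0.0092304   0.2391529 ] [1.79873835e+02 1.26480538e-01 1.35433607e+02] [ 0.07768373 -0.22016858 -0.57260025]
orange [390.85587045 173.58218623] [ 371  155   41   40 1235] [0.55729945 0.05285446 0.186     ] r 0.13067533582818486 arm 0.952771244517154 finger along/perp 0.08091958350605453 -0.03788456738703968 tool yaw-bar -0.006745213584036791
btn 1162 mean rel 0.9523029436251699 0.1297975171351742 circle rel 0.948924399310407 0.12985994064510664 rad 0.012961461208760738
bar n 2167 z 0.16515295343949152 angle rel 0.9433189 mean dir rel 0.9603726906018467 offset 0.001046963
```

Arm is now at 0.950 rad. Next: over the button, then press slowly, straight down.

apply_moves:
  motion:
    - {"jaw": -1, "xyz": [15, 20, 0], "twist": 0}
    - {"jaw": -1, "xyz": [37.8, 48.6, 0], "twist": 0}
    - {"jaw": -1, "xyz": [37.8, 48.6, 10], "twist": 0}
    - {"jaw": -1, "xyz": [37.8, 48.6, 20], "twist": 0}
    - {"jaw": -1, "xyz": [37.8, 48.6, 28], "twist": 0}

```text
time: 9.98
ee_pos: [0.5559, 0.0512, 0.2079]
tcp_rot: [-179.9, -0.0, 135.4]
wrist_force: [-0.8, 0.1, 0.5]
opening: 0.0
grasp_force: 0.0
```

apply_moves:
  motion:
    - {"jaw": -1, "xyz": [0, 0, 0], "twist": 0}
    - {"jaw": -1, "xyz": [0, 0, 0], "twist": 0}
    - {"jaw": -1, "xyz": [0, 0, 0], "twist": 0}

```text
time: 10.35
ee_pos: [0.5565, 0.0517, 0.2097]
tcp_rot: [180.0, 0.0, 135.4]
wrist_force: [0.4, -0.3, 1.1]
opening: -0.0003
grasp_force: 0.0
```

Run:
```python
from h import *
p,c,d=look('w7');btn(c,d)
```

```text
10.35 [0.55646333 0.05173055 0.20972132] [1.79969554e+02 2.50027804e-02 1.35414632e+02] [ 0.3568847  -0.31166947  1.05096632]
orange [316.72898799 238.88336192] [295 228  44  24 583] [0.55311188 0.05732323 0.186     ] r 0.1311045669030462 arm 0.9994493008510691 finger along/perp 0.1291372286289785 -0.006216102367226924 tool yaw-bar -0.05375444009535657
btn 542 mean rel 1.0006375140086765 0.13044176928565204 circle rel 0.9535028225456753 0.13013852838546247 rad 0.01281651295721531
```

View pics/w7.png

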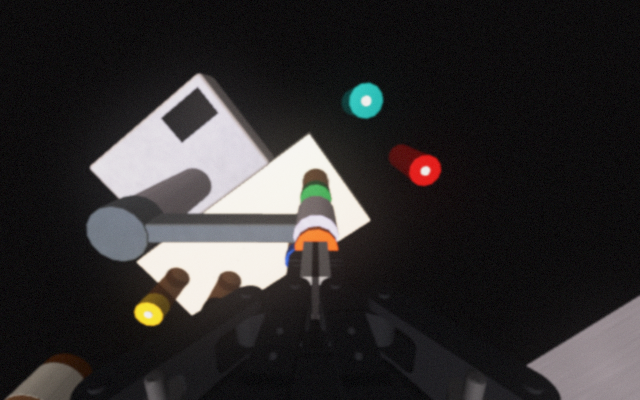

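Wrist view: green cap, barrel, button and fingertip line up in column 316, with the tip just above the button. Pressing now.

apply_moves:
  motion:
    - {"jaw": -1, "xyz": [0, 0, 2], "twist": 0}
    - {"jaw": -1, "xyz": [0, 0, 4], "twist": 0}
    - {"jaw": -1, "xyz": [0, 0, 6], "twist": 0}
    - {"jaw": -1, "xyz": [0, 0, 8], "twist": 0}
    - {"jaw": -1, "xyz": [0, 0, 10], "twist": 0}

```text
time: 11.02
ee_pos: [0.5563, 0.0519, 0.1994]
tcp_rot: [180.0, 0.0, 135.4]
wrist_force: [-1.1, 0.3, 3.6]
opening: -0.0001
grasp_force: 1.6
```

apply_moves:
  motion:
    - {"jaw": -1, "xyz": [0, 0, 2], "twist": 0}
    - {"jaw": -1, "xyz": [0, 0, 4], "twist": 0}
    - {"jaw": -1, "xyz": [0, 0, 5.5], "twist": 0}
    - {"jaw": -1, "xyz": [0, 0, 5.5], "twist": 0}

```text
time: 11.52
ee_pos: [0.5564, 0.0519, 0.1939]
tcp_rot: [180.0, 0.0, 135.4]
wrist_force: [-1.7, 0.5, 5.7]
opening: -0.0001
grasp_force: 2.7
```

Pressed about 9 mm (5.7 N). Releasing straight up and moving clear.

apply_moves:
  motion:
    - {"jaw": -1, "xyz": [0, 0, -3], "twist": 0}
    - {"jaw": -1, "xyz": [0, 0, -6], "twist": 0}
    - {"jaw": -1, "xyz": [0, 0, -9], "twist": 0}
    - {"jaw": -1, "xyz": [0, 0, -13], "twist": 0}
    - {"jaw": -1, "xyz": [0, 0, -30], "twist": 0}

```text
time: 12.15
ee_pos: [0.5558, 0.0519, 0.2233]
tcp_rot: [-179.9, -0.1, 135.4]
wrist_force: [-0.9, -0.3, -0.3]
opening: 0.0001
grasp_force: 0.0
```

apply_moves:
  motion:
    - {"jaw": -1, "xyz": [0, 0, -15], "twist": 0}
    - {"jaw": -1, "xyz": [-15, -20, -15], "twist": 0}
    - {"jaw": -1, "xyz": [-38, -48, -15], "twist": 0}
    - {"jaw": -1, "xyz": [-38, -48, -15], "twist": 0}
    - {"jaw": -1, "xyz": [-38, -48, -15], "twist": 0}

```text
time: 12.78
ee_pos: [0.5499, -0.0087, 0.2394]
tcp_rot: [180.0, 0.0, 135.4]
wrist_force: [0.2, 0.2, -0.2]
opening: -0.0
grasp_force: 0.0
```

Run:
```python
from h import *
p,c,d=look('w8');btn(c,d);bar(p,c,d)
```

```text
12.775 [ 0.54990596 -0.00872219  0.2394357 ] [1.79962949e+02 1.99551059e-02 1.35410782e+02] [ 0.22130973  0.20111362 -0.19940363]
orange [390.17694805 174.10795455] [ 370  155   41   40 1232] [0.55737397 0.05283856 0.186     ] r 0.13071589198951195 arm 0.9522776297908531 finger along/perp 0.08138127816916739 -0.037571169570270346 tool yaw-bar -0.006649972889498423
btn 1164 mean rel 0.952626745018384 0.12967238347181023 circle rel 0.9498023786672803 0.12995372341294972 rad 0.013095597736537457
bar n 2126 z 0.16516491532414257 angle rel 0.9463354 mean dir rel 0.9627119966328286 offset 0.0010087974
```

View pics/w8.png

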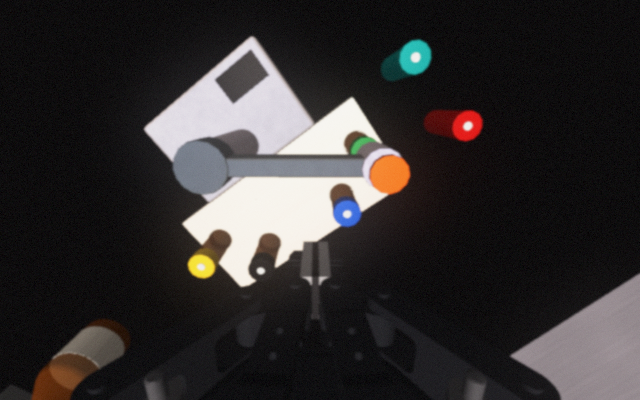

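The button at (390,174) is back up at 186 mm, the arm is still at 0.950 over the green cap, the vials are in place and the gripper is clear.

```bash
python3 -c "
from workcell import bot
print(bot.job_done())"
```

```text
the job is handed in; nothing more can be done
None
```

The job is handed in: the needle stands over the green cap (arm measured at 0.950 rad), the plunger was pressed once by about 9 mm and sprang back up, the vials stand where they were, and the gripper is clear of everything.

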